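Lock the jeweller's cam clamp with its square key

ROBOT

A 6-joint arm with a two-finger parallel gripper is mounted at the origin on the work surface. World frame = base frame: x ahead of the robot, y to its left, z up, the work surface at z = 0. Lengths are in m, angles in degrees, forces in N, time in s.
With the tool pointing down it reaches from about 0.3 to 0.75 m from the base axis. Payload 8.5 kg.
Tool frame: the origin (TCP) lies at the very end of the fingers, on their centre line; the grasp point (between the pads) lies 19 mm behind it; z points along the fingers, y is the line along which they close (so a half turn about z gives the same grasp; the last joint's range is limited). The gripper opens to 85 mm and grips with 20 to 120 N. Pads are 22 mm wide; open, the fingers measure 114 mm over their backs; the gripper's body (76 mm by 85 mm) begins 54 mm behind the grasp point. The pads swing forward as they close: fully open they stand 13 mm farther back than shut.
Start: joints at [60.315, 21.807, 74.336, -0, 83.858, -12.336], TCP at [0.164, 0.525, 0.231] pointing down, gripper open.
Joint ranges: [-178.18, 178.18], [-50.72, 133.34], [12.68, 142.11], [-81.47, 261.47], [9.98, 163.14], [-165.26, 165.26]. Speed limits (degrees/s): [136.94, 136.94, 180, 180, 180, 180].

INTERFACE

Orientations are given as a 3x3 rotation matrix whose columns are the frame's x, y, z axes.
In Python, from rig import env, optics, spotter gives the robot as it stands.
- The arm moves only by the shell command python3 -m crank 'ROWS' [FORCE]. ROWS is JSON, one flat list of numbers, 5 for each row, row after row: the finger opening in cm, from 0 to 8.54, then the shift along the tool's x, y, z in cm, then the turn about the tool's z in rad. A call has exactly 8 rows; each row shifts and turns the commanded pose from where the row before left it, along the tool's axes as they then stand; what a row does not reach is not made up. A row lasts 1/12 s, in which the tool goes at most 41.7 mm and 7.16 degrees, less where a joint would pass 70% of its speed; a pose out of reach is approached as far as the arm can. A call is refused whole if a number of a shift passes 4.17 or a number of a turn 0.125, either way. A call with a gripper value outside its range is refused whole. The fingers move at their own pace and stop on an object; FORCE is the grip in N (left out, the last holds). Time passes only in rows, so rows that do not move let the fingers close, or fill a call up. It gives the time, the measured TCP pose, the force, the opening and the grip force at its end, in the units of the state.
- env.observe(): the state, without advancing time (a new reading comes with each control period).
- optics.get_image(name): name is "scene" or "top" or "wrist"; returns a dict with "color" (400x640x3 uint8, red, green, blue), "intrinsics" (3x3 intrinsics, pixels), "pose" (4x4, takes a point from camera to world coordinates). Camera axes: x right, y up, looking along -z (the intrinsics and any distortion apply to the point x, -y, -z); pixel columns grow to the right and rows downward; lengths in m; the calibration is good to about 2 mm. A picture is of the moment at which its call begins. There is no depth.
- env.close_job(): hands the job in; it is judged then, once.
Trained networks look in a picture, given as the dict that the camera call returned (one of the last four; its "shot" number tells which), for a name from the list of things; names that differ only in an ending like _2 or _b are one class to them, and where a whole thing is asked for, a point or a joint stands for the part that bears it (a point fixed in the world has none). Each returns a list of dicts, best first, with "score" (0 to 1); they miss things now and then, are a little off and sometimes report something else, mostly with a low value. They report only what shows in the picture. A call takes as long as a camera call. They do not tell look-alikes from the thing itself.
- spotter.look_for(picture, query): "at" ([column, row] as shares, 0 to 1, of the picture: columns of its width, rows of its height, amid what is visible of it).
The state is a dict: "time_s": time; "q": joint angles; "qvel": joint speeds; "joint_efforts": joint torques, N m; "position": TCP position; "tool_rot": TCP orientation; "ft_force": force on the tool from outside, world axes, zero at the start; "wrist_torque": the same for the moment, N m; "grip_width": finger opening in m; "gripper_force": force on a finger pad.
Only numpy, scipy, OpenCV 4.12 (cv2) and the standard library are available. Lean on these libraries where they do the work, as an engineer would, in place of code of your own. Each camera call takes 0.05 s, during which the arm holds its last target. There are 200 camera calls.

TASK

Lock the brass disc in the sloped bench clamp. Take the key with the straight flat T-bar out of the wooden rack, push its square shank fully home in the clamp's recessed square socket, and turn it clockwise until it stops (60 to 70 degrees); then draw the key out and hang it upright in its empty place in the rack again, released. Leave the other two keys hanging where they are and do not disturb the other things on the bench.

Things in the scene. Friction and masses are not known exactly. Their poses are not given: they have to be found in the camera images.
- key: The key to use: plain steel, 106 mm long, about 0.2 kg. Origin at the centre of the shank's tip, z up the shank to the handle, x along the T-bar. Square shank 16 x 16 mm (sides along x and y), its last 3 mm 13 mm square. It hangs upright in one hole of the rack by its collar, T-bar turned up to 35 degrees from the row of holes.
- key_collar (a point): Centre of the underside of the key's round collar, on its axis, 60 mm above the tip. The collar is 42 mm across and 6 mm thick.
- slim_key: Another steel key, not to be used: same length, origin and collar, 10 mm square shank, short round T-bar 48 mm long and 12 mm thick along its x. Hangs in another place of the rack.
- stout_key: Another steel key, not to be used: origin and collar the same, 101 mm long, 22 mm square shank, round disc head 48 mm across and 12 mm thick. Hangs in another place of the rack.
- rack: Plywood key rack, fixed, 250 mm (its y) x 80 x 85 mm high, origin under its centre, z up. A top board 14 mm thick and 56 mm wide has three square holes 26 x 26 mm, 80 mm apart along y, open beneath down to the 12 mm base board; keys hang through them, collars on the board. May stand left or right of the clamp.
- slot0 (a point): Centre of the hole at -80 mm along the rack's y, on the top of the board (85 mm above the table); z up.
- slot1 (a point): Centre of the middle hole, on the top of the board; z up.
- slot2 (a point): Centre of the hole at +80 mm along the rack's y, on the top of the board; z up.
- clamp: Grey sloped clamp, fixed, 200 mm (its y) x 125 mm (x), origin under its centre, z up. Its face slopes 15 degrees, low on its -x side; face centre 75 mm above the table. At y = -50 mm a round recess 55 mm across holds the square spindle; at +y a brass disc 48 mm across lies between two jaws 14 mm high (the spindle moves one jaw).
- socket (a point): Centre of the mouth of the square socket in the spindle's top, 6 mm below the clamp's sloped face. The socket is 19 x 19 mm with a 3 mm chamfered mouth, 22 mm deep. z points out of it along its axis (15 degrees from vertical), x and y lie along the sides of the square and turn with the spindle.
- socket_floor (a point): Centre of the socket's floor, 22 mm below the mouth; same axes. A key that is fully home has its tip here.
- spindle (a joint): Turn of the spindle, rad: 0 fully open, grows clockwise as seen looking down into the socket, 1.2 at the hard stop where the jaw holds the disc. Starts between 0 and 0.2 and has to be read; it takes about 0.12 N m to turn and stays where it is left. The key has about 0.2 rad of play in the socket.
- torch_stand: Black torch stand, loose, 60 x 90 x 50 mm block with a steel and brass torch standing up to 157 mm, 15 mm to the +y of its centre. Origin under its centre. Not to be disturbed.
- flux_jar: Jar 52 mm across, 70 mm high, loose, origin under its centre. Not to be disturbed.
- pliers: Red-handled pliers, loose, lying flat, 130 mm long, 14 mm high. Not to be disturbed.
- firebrick: Brick 110 x 200 x 50 mm, loose, origin under its centre. Not to be disturbed.
- hammer: Hammer 200 mm long lying on the table, loose. Not to be disturbed.
- file: File 200 mm long with a wooden handle lying on the table, loose. Not to be disturbed.
- tweezers: Steel tweezers 140 mm long lying on the grey slate, loose. Not to be disturbed.
- key_bar (a point): Centre of the key's straight flat-sided T-bar, on its axis, 97 mm above the tip. The bar is 64 mm (along the key's x) x 16 mm (y) x 18 mm high; under it a round neck 12 mm across reaches down to the collar, whose top is 22 mm below the bar's underside.
There are look-alikes about, which are no part of the job. Leave any green look-alike of the key alone.

How it is judged (in metres and radians):
On the way, in this order (a step that is already met when the one before it is completed fails the run):
1. the key's shank is fully home in the socket (distance between key and socket_floor below 0.006 m and angle between the z axis of key and the z axis of socket, either way round below 0.14 rad), for 0.2 s.
2. the spindle is turned clockwise to its stop with the key still in the socket (value of joint spindle above 1.1 rad and distance between key and socket_floor below 0.015 m), for 0.2 s.
At the end, for the whole second after the job is handed in: The spindle stands at more than 1.1 rad (stop at 1.2), and the key hangs released and at rest in a hole of the rack: its collar's underside within 12 mm of the hole's centre on the board's top, its shank within 0.12 rad of upright (value of joint spindle above 1.1 rad and (distance between key_collar and slot0 below 0.012 m or distance between key_collar and slot1 below 0.012 m or distance between key_collar and slot2 below 0.012 m) and angle between key's own z axis and vertical below 0.12 rad and linear speed of key below 0.03 m/s and contact force between the fingers and key below 0.1 N); the robot touches nothing.
It fails at once if another key is moved by more than 25 mm (distance of any of slim_key, stout_key from where it was at the start of the episode above 0.025 m).
It fails at once if a bystander is moved by more than 30 mm (distance of any of torch_stand, flux_jar, pliers, firebrick, hammer, file, tweezers from where it was at the start of the episode above 0.03 m).
It fails at once if the torch stand is tipped over (angle between torch_stand's own z axis and vertical above 0.3 rad).
It also fails if it takes over 61 s, if anything falls off the work surface, if the arm or the gripper's body presses on something with over 40 N, if the wrist force passes 120 N, or if a joint passes its speed limit or range.

## Working session

There is one attempt and no reset: what is moved stays moved. The work goes in short steps, Python scripts to look and compute and a shell command to move; the robot and the scene stay as the last step left them, time stands still between calls to the robot, and variables do not carry over. Pictures are saved under pics/ and viewed, at most 10 in all, crops included, and the job is handed in when it is done.

```bash
ls; mkdir -p pics; python3 - <<'E'
from rig import env,optics,spotter
import cv2,numpy as np
s=env.observe();print(s['position'],s['tool_rot'],s['grip_width'])
for n in ['scene','top']:
    p=optics.get_image(n);cv2.imwrite(f'pics/{n}0.png',p['color'][:,:,::-1])
    print(n,p['intrinsics'],p['pose'],[k for k in p])
    for q in ['key','slim_key','stout_key','rack','clamp','socket','key_bar','key_collar','torch_stand','flux_jar']:
        print(q,[(np.round(np.array(d['at'])*[640,400],0).tolist(),round(d['score'],2)) for d in spotter.look_for(p,q)[:4]])
E
```

```text
pics
[0.16383986 0.52471542 0.23068799] [[-9.54506731e-01  2.98188462e-01 -7.35499160e-04]
 [ 2.98189202e-01  9.54505908e-01 -1.29288003e-03]
 [ 3.16516384e-04 -1.45338060e-03 -9.99998894e-01]] 0.08550549762708731
scene [[423.76715152   0.         318.07478625]
 [  0.         423.76715152 201.01533641]
 [  0.           0.           1.        ]] [[-0.59901711 -0.48069062  0.64040223  1.10522752]
 [ 0.80067333 -0.36959188  0.47151253  0.43732196]
 [ 0.01003581  0.79519706  0.60626802  0.64515239]
 [ 0.          0.          0.          1.        ]] ['color', 'intrinsics', 'pose', 'shot']
key [([432.0, 238.0], 0.94), ([405.0, 193.0], 0.72)]
slim_key [([397.0, 223.0], 0.74)]
stout_key [([470.0, 259.0], 0.85)]
rack [([429.0, 269.0], 0.93)]
clamp [([228.0, 197.0], 0.77)]
socket [([218.0, 172.0], 0.47)]
key_bar [([403.0, 194.0], 0.77), ([432.0, 235.0], 0.75), ([396.0, 222.0], 0.61)]
key_collar [([407.0, 194.0], 0.78), ([429.0, 240.0], 0.64)]
torch_stand [([295.0, 244.0], 0.72), ([432.0, 270.0], 0.4)]
flux_jar [([229.0, 196.0], 0.72), ([338.0, 187.0], 0.59), ([467.0, 220.0], 0.35)]
top [[368.
[... 209 characters left out ...]
  0.00427714]
 [-0.00374187  0.20160407  0.97945995  1.0033912 ]
 [ 0.          0.          0.          1.        ]] ['color', 'intrinsics', 'pose', 'shot']
key [([273.0, 268.0], 0.7), ([234.0, 210.0], 0.65)]
slim_key [([265.0, 216.0], 0.62), ([246.0, 215.0], 0.16)]
stout_key [([206.0, 198.0], 0.56), ([289.0, 130.0], 0.34)]
rack [([243.0, 214.0], 0.7)]
clamp [([425.0, 213.0], 0.61)]
socket [([443.0, 223.0], 0.83), ([424.0, 213.0], 0.61), ([244.0, 217.0], 0.18)]
key_bar [([273.0, 269.0], 0.87), ([236.0, 208.0], 0.54)]
key_collar [([233.0, 208.0], 0.8), ([272.0, 268.0], 0.74), ([411.0, 132.0], 0.52)]
torch_stand [([338.0, 183.0], 0.72), ([407.0, 136.0], 0.37)]
flux_jar [([339.0, 266.0], 0.62)]
```

View pics/scene0.png

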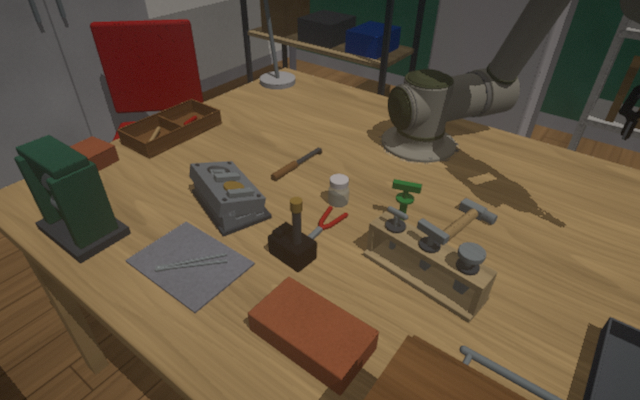

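View pics/top0.png

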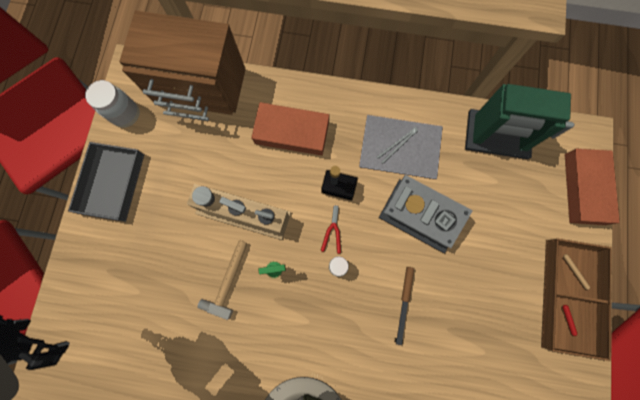

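The scene shows the rack with slim, T-bar (middle, ~(432,235)) and stout keys; the free-standing green key at (405,193) is the decoy. In the top view the clamp is at ~(425,213), socket at ~(445,220), torch at ~(338,183).

```bash
cat > h.py <<'E'
from rig import env,optics,spotter
import cv2,numpy as np
def ray(p,uv):
    K=p['intrinsics'];T=p['pose']
    d=T[:3,:3]@np.array([(uv[0]-K[0,2])/K[0,0],-(uv[1]-K[1,2])/K[1,1],-1]);return T[:3,3],d
def onz(p,uv,z):
    o,d=ray(p,uv);return o+d*(z-o[2])/d[2]
def proj(p,X):
    T=p['pose'];c=(np.atleast_2d(X)-T[:3,3])@T[:3,:3];K=p['intrinsics']
    return np.c_[K[0,0]*c[:,0]/-c[:,2]+K[0,2],-K[1,1]*c[:,1]/-c[:,2]+K[1,2]]
def tri(ps,uvs):
    A=np.zeros((3,3));b=np.zeros(3)
    for p,uv in zip(ps,uvs):
        o,d=ray(p,uv);d=d/np.linalg.norm(d);M=np.eye(3)-np.outer(d,d);A+=M;b+=M@o
    return np.linalg.solve(A,b)
E
python3 - <<'E'
from h import *
s=optics.get_image('scene');t=optics.get_image('top')
print('bar',tri([s,t],[(432,235),(236,208)]),onz(t,(236,208),.122))
print('slim',onz(t,(265,216),.122),'stout',onz(t,(204,197),.12))
print('socket',onz(t,(445,220),.07),'disc',onz(t,(415,204),.08))
print('torch',onz(t,(338,187),.05),onz(t,(337,173),.157),'jar',onz(t,(339,266),.07),'green',onz(t,(273,268),.1))
a=t['color'][165:265,165:315];b=t['color'][165:265,360:510]
im=np.vstack([cv2.resize(x,(450,300),interpolation=cv2.INTER_CUBIC) for x in (a,b)])
c=s['color'][150:270,180:280];d=s['color'][180:320,350:500]
im2=np.vstack([cv2.resize(x,(350,300),interpolation=cv2.INTER_CUBIC) for x in (d,c)])
cv2.imwrite('pics/z1.png',np.hstack([im,im2])[:,:,::-1])
E
```

```text
bar [0.49189049 0.25180602 0.10682757] [0.49101356 0.24459668 0.122     ]
slim [0.48322387 0.170999   0.122     ] stout [0.5053256  0.32860499 0.12      ]
socket [ 0.55544591 -0.27553569  0.07      ] disc [ 0.5820322  -0.19300036  0.08      ]
torch [0.60148668 0.00801671 0.05      ] [0.60842096 0.0153183  0.157     ] jar [ 0.39648164 -0.02626712  0.07      ] green [0.36458963 0.13118448 0.1       ]
```

View pics/z1.png

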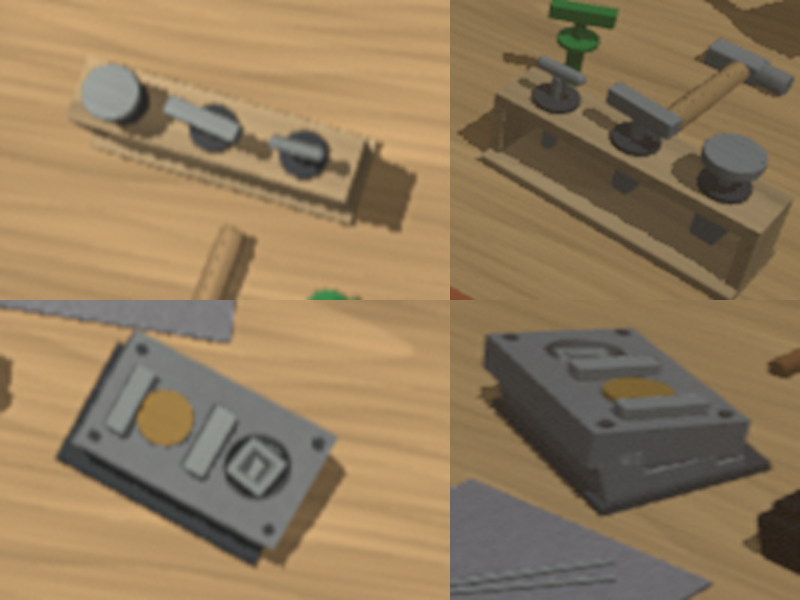

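Top view crop: T-bar key in the middle of the rack with its bar roughly along the row. The clamp's low side faces the robot, and the socket is at about (445,220). Moving above the key.

```bash
python3 -m crank '[5,-3.6,-1.52,0,0, 5,-3.6,-1.52,0,0, 5,-3.6,-1.52,0,0, 5,-3.6,-1.52,0,0, 5,-3.6,-1.52,0,0, 5,-3.6,-1.52,0,0, 5,-3.6,-1.52,0,0, 5,-3.6,-1.52,0,0]' 40
python3 -m crank '[5,-3.6,-1.5,0,0, 5,-3.6,-1.5,0,0, 5,-3.5,-1.5,0,0, 5,0,0,0,0.125, 5,0,0,0,0.125, 5,0,0,0,0.125, 5,0,0,0,0.125, 5,0,0,0,0.125]'
python3 -m crank '[5,0,0,0,0.115, 5,0,0,0,0.115, 5,0,0,0,0.115, 5,0,0,0,0.115, 5,0,0,0,0.115, 5,0,0,0,0.115, 5,0,0,0,0.095, 5,0,0,0,0]'
python3 - <<'E'
from h import *
s=env.observe();print(s['position'],s['tool_rot'],s['q'],s['time_s'])
p=optics.get_image('wrist');print(p['pose'],p['intrinsics'][0])
for q in ['key','key_bar','key_collar','rack','slim_key','stout_key']:
    print(q,[(np.round(np.array(d['at'])*[640,400],0).tolist(),round(d['score'],2)) for d in spotter.look_for(p,q)[:3]])
cv2.imwrite('pics/w1.png',p['color'][:,:,::-1])
E
```

```text
time_s: 1.87
position: [0.4039, 0.3215, 0.2315]
tool_rot: [[-0.954, 0.298, 0.0], [0.298, 0.954, 0.0], [-0.0, 0.0, -1.0]]
ft_force: [1.1, 0.9, 0.1]
grip_width: 0.0502
gripper_force: 0.0
time_s: 2.53
position: [0.4914, 0.248, 0.2313]
tool_rot: [[-0.594, 0.804, -0.0], [0.804, 0.594, -0.0], [0.0, -0.0, -1.0]]
ft_force: [-0.5, 0.1, 0.4]
grip_width: 0.0501
gripper_force: 0.0
time_s: 3.2
position: [0.4913, 0.2482, 0.2313]
tool_rot: [[0.145, 0.989, -0.0], [0.989, -0.145, 0.0], [0.0, -0.0, -1.0]]
ft_force: [-0.2, 1.0, -0.1]
grip_width: 0.0501
gripper_force: 0.0
[0.49134163 0.24815676 0.23131271] [[ 1.44810824e-01  9.89459360e-01 -3.35145580e-05]
 [ 9.89459360e-01 -1.44810823e-01  8.99918308e-06]
 [ 4.05105519e-06 -3.44644722e-05 -9.99999999e-01]] [1.44707941e+01 2.18551500e+01 7.42602082e+01 9.84700408e-04
 8.38863723e+01 2.27970137e+01] 3.2
[[ 9.89462191e-01  1.37601950e-01  4.50585771e-02  5.01952680e-01]
 [-1.44791432e-01  9.40578680e-01  3.07159873e-01  3.27184552e-01]
 [-1.15339550e-04 -3.10447177e-01  9.50590625e-01  3.73175024e-01]
 [ 0.00000000e+00  0.00000000e+00  0.00000000e+00  1.00000000e+00]] [322.31242095   0.         322.90799266]
key [([327.0, 178.0], 0.95), ([207.0, 287.0], 0.8)]
key_bar [([211.0, 285.0], 0.95), ([328.0, 181.0], 0.66)]
key_collar [([326.0, 179.0], 0.93), ([211.0, 286.0], 0.84)]
rack [([326.0, 141.0], 0.58)]
slim_key [([329.0, 254.0], 0.97), ([563.0, 197.0], 0.73)]
stout_key []
```

View pics/w1.png

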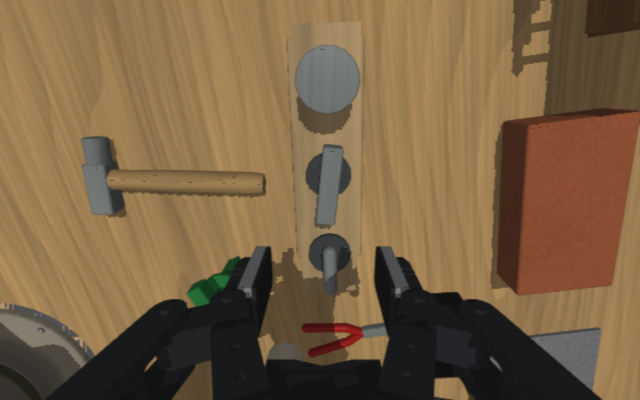

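```bash
python3 - <<'E'
from h import *
p=optics.get_image('wrist')
c=p['color'][130:240,280:375];cv2.imwrite('pics/w2.png',cv2.resize(c,None,fx=5.4,fy=5.4,interpolation=cv2.INTER_CUBIC)[:,:,::-1])
a=onz(p,(333,146),.131);b=onz(p,(327,224),.131);d=b-a
print(a,b,(a+b)/2,np.linalg.norm(d),np.degrees(np.arctan2(d[1],d[0])))
print('collar',onz(p,(328,173),.091))
for u in [(292,40),(298,250),(361,30),(360,245)]: print(onz(p,u,.085))
print('stout',onz(p,(327,79),.126))
E
```

```text
[0.50358052 0.28733814 0.131     ] [0.49044956 0.22508214 0.131     ] [0.49701504 0.25621014 0.131     ] 0.06362571478118768 -101.91019058706789
collar [0.49627519 0.25727518 0.091     ]
[0.48226033 0.36983426 0.085     ]
[0.45595443 0.18200094 0.085     ]
[0.53848716 0.36924354 0.085     ]
[0.51758614 0.17882413 0.085     ]
stout [0.50565977 0.33505688 0.126     ]
```

View pics/w2.png

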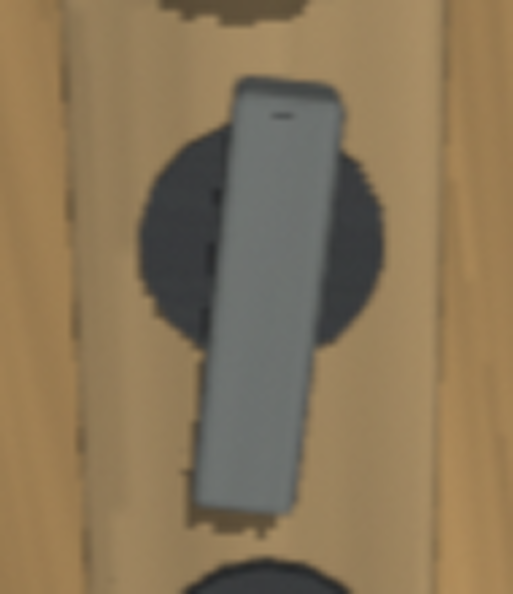

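```bash
python3 -m crank '[5,0.86,0.38,0,0.094, 5,0,0,3,0, 5,0,0,3,0, 5,0,0,3,0, 5,0,0,2.3,0, 5,0,0,1.3,0, 5,0,0,0,0, 1,0,0,0,0]' 40
python3 -m crank '[1,0,0,0,0, 1,0,0,0,0, 1,0,0,0,0, 1,0,0,0,0, 1,0,0,0,0, 1,0,0,-1,0, 1,0,0,-2,0, 1,0,0,-2,0]'
```

```text
time_s: 4.27
position: [0.4964, 0.2561, 0.1054]
tool_rot: [[0.233, 0.972, -0.001], [0.972, -0.233, -0.0], [-0.0, -0.001, -1.0]]
ft_force: [0.2, -0.5, 0.9]
grip_width: 0.0393
gripper_force: 0.0
time_s: 4.93
position: [0.4958, 0.256, 0.1561]
tool_rot: [[0.234, 0.972, -0.002], [0.972, -0.234, -0.0], [-0.001, -0.002, -1.0]]
ft_force: [0.7, 0.7, -1.7]
grip_width: 0.0151
gripper_force: 42.2
```

```bash
python3 -m crank '[1,0,0,-3.8,0, 1,0,0,-3.8,0, 1,0,0,-3.8,0, 1,-3.39,1.68,0,0, 1,-3.39,1.68,0,0, 1,-3.39,1.68,0,0, 1,-3.39,1.68,0,0, 1,-3.39,1.68,0,0]'
python3 -m crank '[1,-3.39,1.68,0,0, 1,-3.39,1.68,0,0, 1,-3.39,1.68,0,0, 1,-3.39,1.68,0,0, 1,-3.39,1.68,0,0, 1,-3.39,1.68,0,0, 1,-3.39,1.68,0,0, 1,-3.39,1.68,0,0]'
python3 -m crank '[1,-3.39,1.68,0,0, 1,-3.39,1.68,0,0, 1,0,0,0,-0.124, 1,0,0,0,-0.124, 1,0,0,0,-0.124, 1,0,0,0,-0.124, 1,0,0,0,-0.124, 1,0,0,0,-0.124]'
python3 -m crank '[1,0,0,0,-0.124, 1,0,0,0,-0.124, 1,0,0,0,-0.124, 1,0,0,0,-0.124, 1,0,0,0,-0.124, 1,0,0,0,-0.124, 1,0,0,0,0, 1,0,0,0,0]'
python3 - <<'E'
from h import *
s=env.observe();print(s['position'],s['tool_rot'],s['q'],s['time_s'])
p=optics.get_image('wrist')
for q in ['clamp','socket','key_bar','key']:
    print(q,[(np.round(np.array(d['at'])*[640,400],0).tolist(),round(d['score'],2)) for d in spotter.look_for(p,q)[:3]])
cv2.imwrite('pics/w3.png',p['color'][:,:,::-1])
np.savez('w3.npz',**{k:v for k,v in p.items()})
E
```

```text
time_s: 5.6
position: [0.538, 0.0701, 0.2701]
tool_rot: [[0.233, 0.972, 0.0], [0.972, -0.233, 0.0], [0.0, 0.0, -1.0]]
ft_force: [0.8, 0.1, -1.4]
grip_width: 0.0152
gripper_force: 42.2
time_s: 6.27
position: [0.6054, -0.2251, 0.2699]
tool_rot: [[0.234, 0.972, -0.0], [0.972, -0.234, 0.0], [0.0, -0.0, -1.0]]
ft_force: [0.2, -0.2, -1.0]
grip_width: 0.0153
gripper_force: 42.2
time_s: 6.93
position: [0.6221, -0.297, 0.2698]
tool_rot: [[-0.492, 0.871, -0.0], [0.871, 0.492, 0.0], [0.001, -0.0, -1.0]]
ft_force: [0.3, 0.0, -1.6]
grip_width: 0.0155
gripper_force: 42.2
time_s: 7.6
position: [0.6223, -0.2971, 0.2696]
tool_rot: [[-0.948, 0.317, -0.0], [0.317, 0.948, 0.0], [0.0, 0.0, -1.0]]
ft_force: [-0.3, 0.0, -1.9]
grip_width: 0.0154
gripper_force: 42.2
[ 0.62226589 -0.29705005  0.26963731] [[-9.48447350e-01  3.16934633e-01 -2.51139537e-04]
 [ 3.16934604e-01  9.48447381e-01  1.47941533e-04]
 [ 2.85080432e-04  6.07199447e-05 -9.99999958e-01]] [-3.53292014e+01  3.60172932e+01  4.34895417e+01 -1.42946261e-03
  1.00509806e+02 -1.06851817e+02] 7.6
clamp [([369.0, 100.0], 0.86)]
socket [([321.0, 103.0], 0.71)]
key_bar [([326.0, 261.0], 0.73), ([560.0, 9.0], 0.16)]
key []
```

View pics/w3.png

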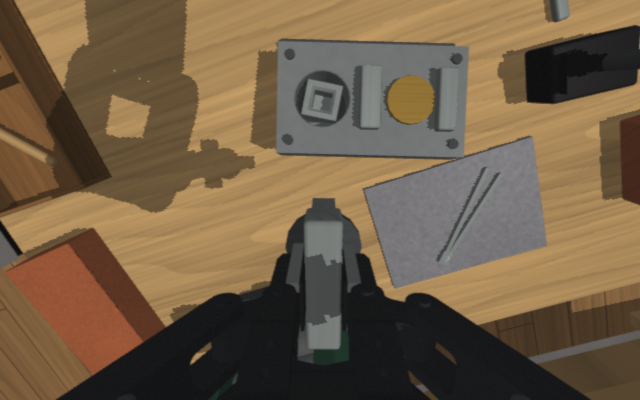

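```bash
python3 - <<'E'
from h import *
from scipy.optimize import least_squares
p=dict(np.load('w3.npz'))
c=p['color'][30:170,265:475];cv2.imwrite('pics/w4.png',cv2.resize(c,None,fx=3.8,fy=3.8,interpolation=cv2.INTER_CUBIC)[:,:,::-1])
t=np.tan(np.radians(15))
L=np.array([[-62.5,-100],[62.5,-100],[-62.5,100],[62.5,100]])/1000
uv=np.array([(278,40),(278,154),(467,46),(464,157)])
def W(v,l,off=0):
    l=np.atleast_2d(l);k,s=np.cos(v[2]),np.sin(v[2])
    return np.c_[v[0]+k*l[:,0]-s*l[:,1],v[1]+s*l[:,0]+k*l[:,1],.075+t*l[:,0]]
r=least_squares(lambda v:(proj(p,W(v,L))-uv).ravel(),[.56,-.23,-.3])
print(r.x,np.degrees(r.x[2]),r.fun.round(1))
f=W(r.x,[0,-.05])[0];x=W(r.x,[1,0])[0]-W(r.x,[0,0])[0];x/=np.linalg.norm(x)
y=W(r.x,[0,1])[0]-W(r.x,[0,0])[0];n=np.cross(x,y)
print('recess face',f,proj(p,f),'mouth',f-.006*n,proj(p,f-.006*n),'floor',f-.028*n,'n',n)
print('from pix: ',onz(p,(322,101),.069))
E
```

```text
[ 0.57030458 -0.22802089 -0.34324942] -19.666743238714815 [-5.2 -7.4 -6.7 10.   7.4 -8.7  4.6 11. ]
recess face [ 0.55347714 -0.2751042   0.075     ] [[322.01587793 100.07933476]] mouth [ 0.55493947 -0.27562683  0.06920445] [[322.00167297 101.52203897]] floor [ 0.56030133 -0.27754314  0.04795408] n [-0.24372111  0.08710522  0.96592583]
from pix:  [ 0.55446007 -0.2754686   0.069     ]
```

View pics/w4.png

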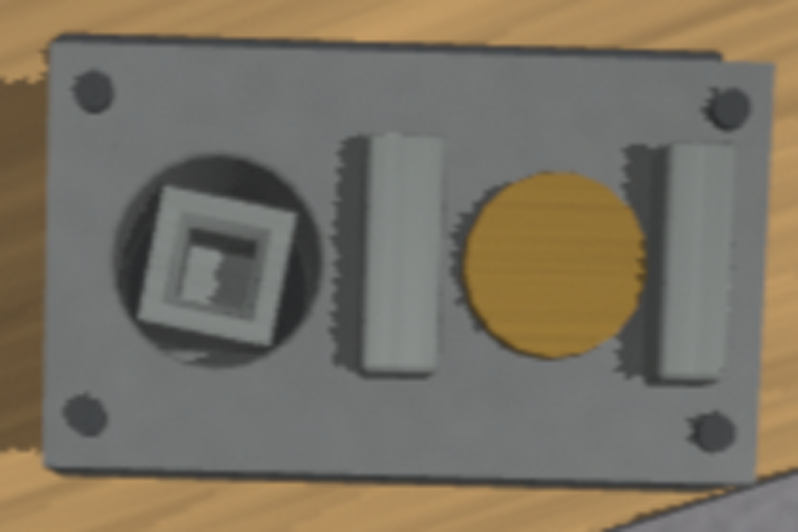

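Socket is at ~(322,100) in the wrist image, with the spindle turned ~10° clockwise in the picture (~0.16 rad on the clamp). The key hangs straight in the fingers.

```bash
python3 - <<'E'
from h import *
p=dict(np.load('w3.npz'));s=env.observe();P=s['position'];R=s['tool_rot']
for u in [(324,222),(322,348)]:
    print(R.T@(onz(p,u,P[2]+.0256)-P))
E
python3 -m crank '[1,3.8,-0.05,0,0.09, 1,3.74,-0.05,0,0.08, 1,0,0,3,0, 1,0,0,3,0, 1,0,0,3,0, 1,0,0,1.86,0, 1,0,0,0,0, 1,0,0,0,0]' 25
python3 - <<'E'
from h import *
s=env.observe();print(s['position'],s['tool_rot'][:,1])
p=optics.get_image('wrist');cv2.imwrite('pics/w5.png',p['color'][:,:,::-1])
q=optics.get_image('scene');c=q['color'][110:230,150:310]
cv2.imwrite('pics/s5.png',np.vstack([cv2.resize(c,(640,480),interpolation=cv2.INTER_CUBIC)])[:,:,::-1])
E
```

```text
[ 0.03215859  0.0005174  -0.02559498]
[-0.02895575 -0.0004414  -0.02560452]
time_s: 8.52
position: [0.5517, -0.2714, 0.1608]
tool_rot: [[-0.883, 0.47, -0.001], [0.47, 0.883, 0.001], [0.001, 0.0, -1.0]]
ft_force: [0.6, 0.4, 0.2]
grip_width: 0.015
gripper_force: 42.1
[ 0.55167644 -0.27136437  0.16079245] [4.70190332e-01 8.82565030e-01 1.43209702e-04]
```

View pics/s5.png

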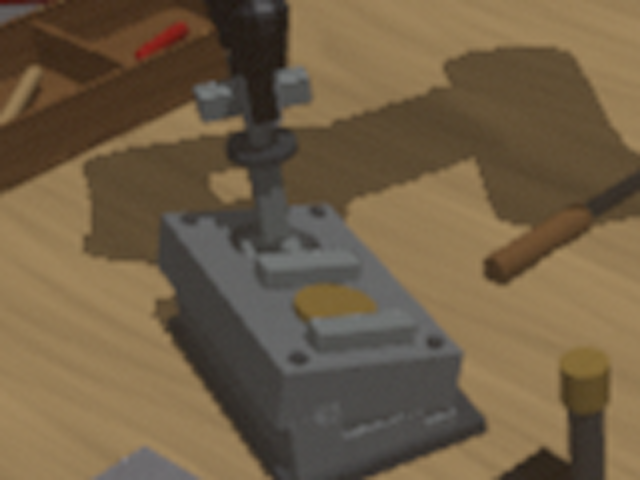

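The key's shank is right over the recess. Next is a small correction and then a descent along the socket axis.

```bash
python3 -m crank '[1,-0.16,-0.3,0,0, 1,-0.1,0.02,0.4,0, 1,-0.1,0.02,0.4,0, 1,-0.1,0.02,0.4,0, 1,-0.1,0.02,0.4,0, 1,-0.1,0.02,0.3,0, 1,0,0,0,0, 1,0,0,0,0]' 25
```

```text
time_s: 9.28
position: [0.5558, -0.2756, 0.1406]
tool_rot: [[-0.883, 0.47, -0.003], [0.47, 0.883, 0.002], [0.004, 0.0, -1.0]]
ft_force: [-4.1, 2.4, -4.2]
grip_width: 0.0153
gripper_force: 41.9
```

```bash
python3 -m crank '[1,0.33,-0.06,0.04,0, 1,0.33,-0.06,0.04,0, 1,0.33,-0.06,0.04,0, 1,0.33,-0.06,0.04,0, 1,0.33,-0.06,0.04,0, 1,0.33,-0.06,0.04,0, 1,0.33,-0.05,0.06,0, 1,0,0,0,0]' 25
```

```text
time_s: 9.95
position: [0.5342, -0.2686, 0.1394]
tool_rot: [[-0.883, 0.47, 0.001], [0.47, 0.883, -0.0], [-0.001, 0.001, -1.0]]
ft_force: [4.2, 1.7, 4.7]
grip_width: 0.0156
gripper_force: 43.8
```

```bash
python3 -m crank '[1,-0.07,0.01,0.26,0, 1,-0.07,0.01,0.26,0, 1,-0.07,0.01,0.26,0, 1,-0.07,0.01,0.26,0, 1,-0.07,0.01,0.26,0, 1,0,0,0,0, 1,0,0,0,0, 1,0,0,0,0]' 25
python3 - <<'E'
from h import *
q=optics.get_image('scene');c=q['color'][110:230,150:310]
cv2.imwrite('pics/s6.png',np.vstack([cv2.resize(c,(640,480),interpolation=cv2.INTER_CUBIC)])[:,:,::-1])
E
```

```text
time_s: 10.62
position: [0.5377, -0.2701, 0.127]
tool_rot: [[-0.883, 0.469, 0.001], [0.469, 0.883, -0.001], [-0.001, -0.0, -1.0]]
ft_force: [-1.1, 4.6, 15.3]
grip_width: 0.0149
gripper_force: 45.7
```

View pics/s6.png

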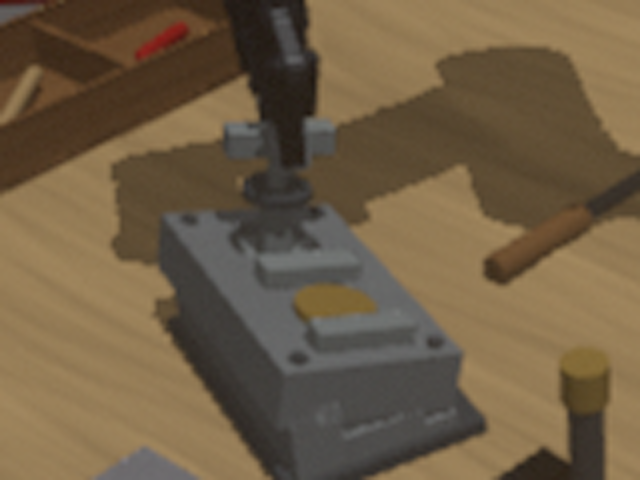

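The collar sits just above the clamp face with about 15 N of resistance. I'll press slightly more to confirm it is bottomed.

```bash
python3 -m crank '[1,-0.02,0,0.1,0, 1,-0.02,0,0.1,0, 1,-0.02,0,0.1,0, 1,0,0,0,0, 1,0,0,0,0, 1,0,0,0,0, 1,0,0,0,0, 1,0,0,0,0]' 25
```

```text
time_s: 11.33
position: [0.5383, -0.2705, 0.1269]
tool_rot: [[-0.883, 0.469, 0.002], [0.469, 0.883, -0.002], [-0.003, -0.001, -1.0]]
ft_force: [-7.5, 8.6, 34.7]
grip_width: 0.0153
gripper_force: 48.4
```

```bash
python3 -m crank '[1,0.02,0,-0.2,0, 2.1,0.02,0,-0.1,0, 2.1,0,0,0,0, 2.1,0,0,0,0, 2.1,0,0,0,0, 2.1,0,0,0,0, 2.1,0,0,0,0, 2.1,0,0,0,0]' 25
python3 -m crank '[2.1,0,0,0,0.12, 2.1,0,0,0,0.12, 2.1,0,0,0,0.12, 2.1,0,0,0,0.12, 2.1,0,0,0,0.12, 2.1,0,0,0,0.12, 2.1,0,0,0,0, 2.1,0,0,0,0]' 
python3 -c "
from h import *
print(env.observe()['wrist_torque'])"
```

```text
time_s: 12.0
position: [0.5376, -0.2703, 0.1254]
tool_rot: [[-0.883, 0.47, -0.001], [0.47, 0.883, 0.0], [0.001, -0.0, -1.0]]
ft_force: [-0.2, -0.6, -0.8]
grip_width: 0.021
gripper_force: 0.0
time_s: 12.67
position: [0.5379, -0.2704, 0.1258]
tool_rot: [[-0.358, 0.934, 0.0], [0.934, 0.358, -0.0], [-0.0, 0.0, -1.0]]
ft_force: [1.1, -1.2, 0.5]
grip_width: 0.0208
gripper_force: 2.9
[-0.07697701 -0.14127207  0.03127465]
```

```bash
python3 -m crank '[2.1,0,0,0,0.12, 2.1,0,0,0,0.12, 2.1,0,0,0,0.12, 2.1,0,0,0,0.08, 2.1,0,0,0,0.06, 2.1,0,0,0,0.05, 2.1,0,0,0,0, 2.1,0,0,0,0]' 
python3 - <<'E'
from h import *
print(env.observe()['wrist_torque'])
t=optics.get_image('top');q=optics.get_image('scene')
a=cv2.resize(q['color'][110:230,150:310],(560,420),interpolation=cv2.INTER_CUBIC)
cv2.imwrite('pics/s7.png',a[:,:,::-1])
E
```

```text
time_s: 13.33
position: [0.5376, -0.2703, 0.1257]
tool_rot: [[0.183, 0.983, -0.0], [0.983, -0.183, -0.0], [-0.0, -0.0, -1.0]]
ft_force: [-0.6, -0.8, 1.0]
grip_width: 0.0211
gripper_force: 4.7
[-0.06646973  0.11576529  0.11868907]
```

```bash
for i in 1 2; do python3 -m crank '[2.1,0,0,0,0.03, 2.1,0,0,0,0.03, 2.1,0,0,0,0.03, 2.1,0,0,0,0.03, 2.1,0,0,0,0, 2.1,0,0,0,0, 2.1,0,0,0,0, 2.1,0,0,0,0]' | grep -A3 -E 'tool_rot|ft_'
python3 -c "
from h import *
print(env.observe()['wrist_torque'])"; done
```

```text
tool_rot: [[0.302, 0.953, -0.0], [0.953, -0.302, 0.0], [0.0, -0.0, -1.0]]
ft_force: [-1.2, 0.5, 0.5]
grip_width: 0.0207
gripper_force: 11.5
[0.0459155  0.13950294 0.34409293]
tool_rot: [[0.414, 0.91, -0.0], [0.91, -0.414, 0.0], [0.0, -0.0, -1.0]]
ft_force: [-1.2, -0.4, 1.3]
grip_width: 0.0211
gripper_force: 20.4
[0.18193784 0.17544893 0.64691618]
```

Torque climbs stiffly, so the spindle is at its stop. Back off the slack, regrip and draw out along the axis.

```bash
python3 -m crank '[2.1,0,0,0,-0.1, 2.1,0,0,0,-0.1, 1,0,0,0,0, 1,0,0,0,0, 1,0,0,0,0, 1,0,0,0,0, 1,0,0,0,0, 1,0,0,0,0]' 30
python3 -m crank '[1,0.01,-0.12,-0.48,0, 1,0.01,-0.12,-0.48,0, 1,0.01,-0.12,-0.48,0, 1,0.01,-0.12,-0.48,0, 1,0.01,-0.12,-0.48,0, 1,0.01,-0.12,-0.48,0, 1,0.01,-0.12,-0.48,0, 1,0,0,-0.5,0]'
```

```text
time_s: 15.43
position: [0.538, -0.2705, 0.1259]
tool_rot: [[0.227, 0.974, 0.001], [0.974, -0.227, -0.001], [-0.0, 0.001, -1.0]]
ft_force: [1.1, -2.6, 1.8]
grip_width: 0.0181
gripper_force: 29.8
time_s: 16.1
position: [0.5293, -0.2674, 0.1647]
tool_rot: [[0.226, 0.974, -0.001], [0.974, -0.226, 0.001], [0.0, -0.001, -1.0]]
ft_force: [0.0, -1.1, -2.0]
grip_width: 0.0157
gripper_force: 31.6
```

```bash
python3 -m crank '[1,0,0,-3.6,0, 1,0,0,-3.6,0, 1,0,0,-3.6,0, 1,3.52,-1.25,0,0, 1,3.52,-1.25,0,0, 1,3.52,-1.25,0,0, 1,3.52,-1.25,0,0, 1,3.52,-1.25,0,0]' | head -2
python3 -m crank '[1,3.52,-1.25,0,0, 1,3.52,-1.25,0,0, 1,3.52,-1.25,0,0, 1,3.52,-1.25,0,0, 1,3.52,-1.25,0,0, 1,3.52,-1.25,0,0, 1,3.52,-1.25,0,0, 1,0,0,0,0]'
python3 - <<'E'
from h import *
w=optics.get_image('wrist');t=optics.get_image('top');s=optics.get_image('scene')
np.savez('w8.npz',**w)
f=lambda im,sz:cv2.resize(im,sz,interpolation=cv2.INTER_CUBIC)
r=np.vstack([f(t['color'][165:265,365:495],(340,280)),f(s['color'][110:270,300:500],(340,280))])
cv2.imwrite('pics/c8.png',np.hstack([f(w['color'][0:400,160:480],(448,560)),r])[:,:,::-1])
E
```

```text
time_s: 16.77
position: [0.5078, -0.0805, 0.2726]
time_s: 17.43
position: [0.4774, 0.1828, 0.2727]
tool_rot: [[0.221, 0.975, -0.0], [0.975, -0.221, 0.002], [0.002, -0.001, -1.0]]
ft_force: [-0.1, 0.6, -1.4]
grip_width: 0.0154
gripper_force: 31.4
```

View pics/c8.png

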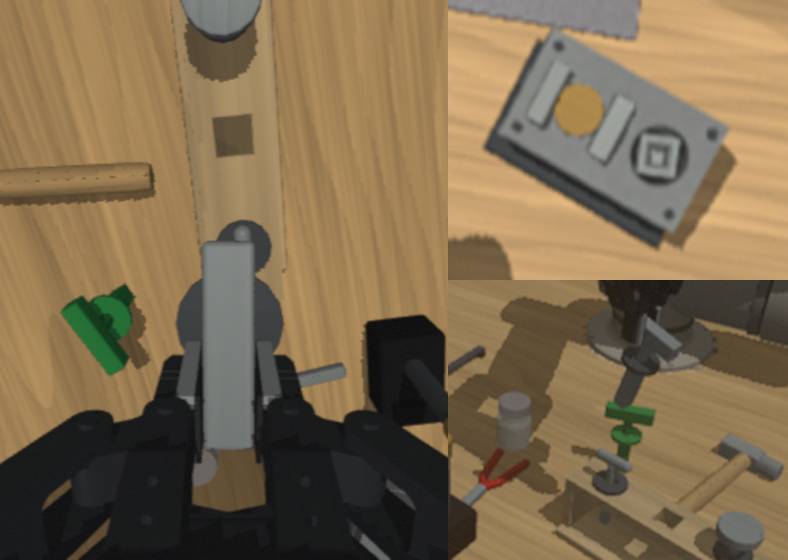

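The hole is empty at about (326,97) in the wrist picture, and the spindle square is now turned to roughly the stop angle. The key is tilted in the fingers with its tip toward tool -x, so I'll work out the tilt.

```bash
python3 - <<'E'
from h import *
w=dict(np.load('w8.npz'));s=optics.get_image('scene');o=env.observe();P=o['position'];R=o['tool_rot']
h=onz(w,(326,97),.085);print('hole',h,P)
B=P+[0,0,.0166]
for th in range(-10,41,5):
    a=np.radians(th);d=-np.sin(a)*R[:,0]+np.array([0,0,-np.cos(a)])
    print(th,proj(s,B).round(0)[0],proj(s,B+.097*d).round(0)[0])
# bar ends seen in wrist view (px 160+c/1.4,r/1.4)
for u in [(160+229/1.4,243/1.4),(160+228/1.4,447/1.4)]: print((R.T@(onz(w,u,P[2]+.0256)-P)).round(4))
g=s['color'][130:200,380:450].astype(int)
print([(np.round(np.array(d['at'])*[640,400],0).tolist(),round(d['score'],2)) for d in spotter.look_for(s,'key')[:3]])
E
```

```text
hole [0.4956704  0.25509098 0.085     ] [0.47909434 0.17700731 0.27243435]
-10 [412. 136.] [411. 185.]
-5 [412. 136.] [408. 183.]
0 [412. 136.] [404. 181.]
5 [412. 136.] [401. 179.]
10 [412. 136.] [397. 177.]
15 [412. 136.] [394. 174.]
20 [412. 136.] [391. 171.]
25 [412. 136.] [388. 168.]
30 [412. 136.] [386. 165.]
35 [412. 136.] [383. 161.]
40 [412. 136.] [381. 158.]
[ 0.0557 -0.004  -0.0256]
[-0.0093 -0.0038 -0.0256]
[([409.0, 190.0], 0.72), ([417.0, 154.0], 0.7)]
```

```bash
python3 - <<'E'
from h import *
s=optics.get_image('scene');w=optics.get_image('wrist');o=env.observe();P=o['position'];R=o['tool_rot'];n=R[:,1]
def pl(p,u):
    c,d=ray(p,u);X=c+d*(n@(P-.0*n-c))/(n@d);return ((X-P)@R).round(4)
k=lambda a,b:(300+a/1.7,110+(b-280)/1.75)
for nm,u in dict(e1=(642,320),e2=(676,357),collar=(642,360),tip=(622,402)).items():
    print(nm,pl(s,k(u[0]-448,u[1])))
for q in ['key_bar','key_collar','key']:
    for p in (w,s): print(q,[(np.round(np.array(d['at'])*[640,400],0).tolist(),round(d['score'],2)) for d in spotter.look_for(p,q)[:3]])
# edges of steel bar in the wrist column 320..326
c=w['color'][150:335:4,323].astype(int);print([int(v) for v in c.mean(1)])
E
```

```text
e1 [ 0.0051  0.     -0.0243]
e2 [ 0.0522  0.     -0.0039]
collar [0.013  0.     0.0179]
tip [-0.0039 -0.      0.0785]
key_bar [([323.0, 234.0], 0.68), ([233.0, 226.0], 0.58), ([387.0, 263.0], 0.55)]
key_bar [([405.0, 193.0], 0.65), ([416.0, 152.0], 0.59)]
key_collar [([231.0, 226.0], 0.75)]
key_collar [([414.0, 154.0], 0.92), ([405.0, 191.0], 0.8), ([470.0, 261.0], 0.62)]
key [([323.0, 234.0], 0.79), ([320.0, 87.0], 0.65), ([231.0, 224.0], 0.64)]
key [([407.0, 191.0], 0.92), ([429.0, 266.0], 0.71), ([416.0, 153.0], 0.6)]
[131, 60, 87, 79, 74, 55, 110, 133, 133, 132, 131, 130, 130, 131, 130, 129, 129, 129, 128, 127, 127, 126, 125, 125, 125, 124, 124, 122, 123, 122, 123, 121, 121, 120, 120, 119, 119, 119, 117, 118, 117, 117, 116, 77, 73, 74, 74]
```

```bash
python3 -m crank '[1,2.4,-0.02,0,0, 1,2.4,-0.02,0,0, 1,2.4,-0.02,0,0, 1,2.33,-0.03,0,0, 1,0,0,2,0, 1,0,0,2,0, 1,0,0,2,0, 1,0,0,0.5,0]' 50
python3 - <<'E'
from h import *
s=optics.get_image('scene');t=optics.get_image('top');o=env.observe();P=o['position'];R=o['tool_rot'];n=R[:,1]
print(P)
# predicted key overlay check: key model line projected, compare with darker/steel pixels via simple numeric
for a in (np.array([.0287,0,-.0141]),np.array([-.0039,0,.0785])): print(proj(s,P+R@a).round(0))
print('hole',proj(s,[.496,.256,.085]).round(0))
np.savez('s9.npz',**s)
for q in ['key','key_bar','key_collar']: print(q,[(np.round(np.array(d['at'])*[640,400],0).tolist(),round(d['score'],2)) for d in spotter.look_for(s,q)[:4]])
E
```

```text
time_s: 18.75
position: [0.4986, 0.2704, 0.2042]
tool_rot: [[0.226, 0.974, -0.005], [0.974, -0.226, -0.002], [-0.003, -0.005, -1.0]]
ft_force: [0.1, -0.7, -1.5]
grip_width: 0.0151
gripper_force: 54.8
[0.49952815 0.27055669 0.20672742]
[[464. 200.]]
[[438. 232.]]
hole [[429. 245.]]
key [([454.0, 209.0], 0.9), ([407.0, 191.0], 0.82)]
key_bar [([454.0, 208.0], 0.96), ([404.0, 193.0], 0.95)]
key_collar [([454.0, 210.0], 0.85), ([406.0, 191.0], 0.76)]
```

```bash
python3 - <<'E'
from h import *
s=dict(np.load('s9.npz'))['color'].astype(int);b=cv2.imread('pics/scene0.png')[:,:,::-1].astype(int)
sat=s.max(2)-s.min(2)
for r in range(186,252,2): print(r,''.join('#' if sat[r,c]<22 else '.' for c in range(418,492)))
E
```

```text
186 ........................####################..............................
188 ........................####################..............................
190 .......................####################...............................
192 .......................####################...............................
194 .......................#######################............................
196 ......................##########################..........................
198 ......................#############################.......................
200 ......................###############################.....................
202 ........................#################################.................
204 .......................######################################.............
206 .....................############################################.........
208 .....................################################################.....
210 .....................##################################....##########.....
212 ......................#####################....######.......#########
[... 806 characters left out ...]
...........#####....................................................
236 ..........................................................................
238 ..........................................................................
240 ..........................................................................
242 .................................................#........................
244 ............................................################..............
246 .........................................######################...........
248 .........................................########################.........
250 ........................................###########################.......
```

```bash
python3 -m crank '[1,0,0,1.2,0, 1,0,0,1.1,0, 1,-0.27,0,0.75,0, 1,-0.27,0,0.75,0, 1,-0.27,0,0.75,0, 1,-0.27,0,0.75,0, 1,0,0,0,0, 1,0,0,0,0]'
```

```text
time_s: 19.67
position: [0.4973, 0.26, 0.1542]
tool_rot: [[0.226, 0.974, -0.0], [0.974, -0.226, -0.0], [-0.0, -0.0, -1.0]]
ft_force: [0.5, -0.7, -0.7]
grip_width: 0.0152
gripper_force: 54.8
```

```bash
python3 -m crank '[1,-0.2,0,0.54,0, 1,-0.2,0,0.54,0, 1,-0.2,0,0.54,0, 1,-0.2,0,0.54,0, 1,-0.2,0,0.54,0, 1,-0.2,0,0.54,0, 1,0,0,0,0, 1,0,0,0,0]'
```

```text
time_s: 20.33
position: [0.4944, 0.2491, 0.1209]
tool_rot: [[0.226, 0.974, -0.001], [0.974, -0.226, 0.002], [0.001, -0.001, -1.0]]
ft_force: [1.3, 5.3, -6.1]
grip_width: 0.015
gripper_force: 54.0
```

```bash
python3 -m crank '[1,-0.3,0,0.1,0, 1,-0.3,0,0.1,0, 1,-0.3,0,0.15,0, 1,-0.3,0,0.15,0, 1,-0.3,0,0.2,0, 1,-0.3,0,0.2,0, 1,0,0,0,0, 1,0,0,0,0]'
```

```text
time_s: 21.0
position: [0.4911, 0.2319, 0.1131]
tool_rot: [[0.226, 0.974, 0.002], [0.974, -0.226, 0.003], [0.003, 0.001, -1.0]]
ft_force: [2.2, 6.3, -0.0]
grip_width: 0.0152
gripper_force: 55.0
```

```bash
python3 - <<'E'
from h import *
s=optics.get_image('scene')['color'].astype(int)
sat=s.max(2)-s.min(2)
for r in range(200,268,2): print(r,''.join('#' if sat[r,c]<22 else '.' for c in range(400,480)))
E
```

```text
200 ..############################################.................########.........
202 .###########################################.................##############.....
204 ...########################################.................###################.
206 ...###################################......................####################
208 ....###############.....##############.....................#############.#######
210 #.....###############...#############........................#######.........###
212 ####....###########################..............................#............##
214 ######...#########################.............................................#
216 ########....######################............................................##
218 #######........##################............................................###
220 ####...........##################...............................................
222 #####.........######################............................................
224 ######........#########################.....................................
[... 1089 characters left out ...]
####################
252 ..........................................................######################
254 ..........................................................######################
256 ...........................................................#####################
258 ...................#.......................................#####################
260 ...................#####.................................#######################
262 ...................########.............................########################
264 .....................#######............................#######################.
266 ........................................................#######################.
```

```bash
python3 -m crank '[1,0,0,0.2,0, 1,0,0,0.2,0, 1,0,0,0.2,0, 1,0,0,0,0, 1,0,0,0,0, 1,0,0,0,0, 1,0,0,0,0, 1,0,0,0,0]'
```

```text
time_s: 21.72
position: [0.4911, 0.232, 0.107]
tool_rot: [[0.226, 0.974, 0.002], [0.974, -0.226, 0.003], [0.003, 0.001, -1.0]]
ft_force: [1.1, 7.4, -1.3]
grip_width: 0.0154
gripper_force: 54.9
```

```bash
python3 -m crank '[1,0,0,0.2,0, 1,0,0,0.2,0, 1,0,0,0,0, 1,0,0,0,0, 1,0,0,0,0, 1,0,0,0,0, 1,0,0,0,0, 1,0,0,0,0]'
python3 - <<'E'
from h import *
s=optics.get_image('scene')['color'].astype(int)
sat=s.max(2)-s.min(2)
for r in range(216,256,2): print(r,''.join('#' if sat[r,c]<22 else '.' for c in range(405,460)))
E
```

```text
time_s: 22.38
position: [0.4913, 0.2322, 0.1047]
tool_rot: [[0.226, 0.974, 0.004], [0.974, -0.226, 0.003], [0.004, 0.003, -1.0]]
ft_force: [-2.9, 6.8, 14.6]
grip_width: 0.0153
gripper_force: 56.9
216 #############################..........................
218 ###.########################...........................
220 ........####################...........................
222 .........##################............................
224 #........###################...........................
226 #........######################........................
228 ........##########################.....................
230 ........##############################.................
232 .........################################..............
234 ...........########...####################.............
236 .............#############################.............
238 .............############################..............
240 ............############################...............
242 ............#########################..................
244 ............######################.....................
246 .............####################.....................#
248 ................################......................#
250 ....................#########........................##
252 .....................................................##
254 .....................................................##
```

Contact at 14.6 N: the collar is on the board. Release and retreat.

```bash
python3 -m crank '[2,0,0,0,0, 3,0,0,0,0, 4,0,0,0,0, 4,0,0,0,0, 4,0,0,0,0, 4,0,0,0,0, 4,0,0,0,0, 4,0,0,0,0]'
python3 -m crank '[4,0,0,-1,0, 4,0,0,-2,0, 4,0,0,-3,0, 4,0,0,-3,0, 4,0,0,-3,0, 4,-3,0,0,0, 4,-3,0,0,0, 4,0,0,0,0]'
python3 - <<'E'
from h import *
s=optics.get_image('scene');w=optics.get_image('wrist');t=optics.get_image('top')
b=cv2.imread('pics/scene0.png')[:,:,::-1].astype(int)
I=s['color'].astype(int)
for nm,J in (('now',I),('start',b)):
    sat=J.max(2)-J.min(2);print(nm)
    for r in range(216,254,2): print(r,''.join('#' if sat[r,c]<22 else '.' for c in range(400,460)))
for q in ['key_collar','key_bar','slim_key','stout_key']:
    for p in (w,s): print(q,[(np.round(np.array(d['at'])*[640,400],0).tolist(),round(d['score'],2)) for d in spotter.look_for(p,q)[:3]])
np.savez('w10.npz',**w)
print('expected collar',proj(w,[.496,.256,.091]),'bar top if upright',proj(w,[.496,.256,.131]))
c=w['color'].astype(int);u=proj(w,[.496,.256,.11])[0].astype(int);S=c.mean(2)
for r in range(u[1]-50,u[1]+51,3): print(r,''.join('#' if S[r,k]<80 else ('o' if c[r,k].max()-c[r,k].min()<22 else '.') for k in range(u[0]-40,u[0]+41,2)))
E
```

```text
time_s: 23.1
position: [0.4905, 0.2309, 0.1028]
tool_rot: [[0.226, 0.974, -0.0], [0.974, -0.226, -0.0], [-0.0, -0.0, -1.0]]
ft_force: [-0.5, -0.2, -0.6]
grip_width: 0.0401
gripper_force: 0.0
time_s: 23.77
position: [0.4762, 0.1695, 0.2243]
tool_rot: [[0.228, 0.974, 0.001], [0.974, -0.228, -0.001], [-0.001, 0.001, -1.0]]
ft_force: [0.7, 0.4, 0.9]
grip_width: 0.04
gripper_force: 0.0
now
216 ########....................................................
218 .#######...........####.....................................
220 ###.............##########..................................
222 ####............#############...............................
224 #####...........#################...........................
226 ######.........#####################........................
228 #####.............#####################.....................
230 ####..................#####################.................
232 .........................#####################..............
234 ...........................#####################............
236 ......................#########################...........
[... 3136 characters left out ...]
#######........
87 ........#######ooooooooooo#######........
90 ........#######ooooooooooo#######........
93 ........#######ooooooooooo#######........
96 ........#######ooooooooooo######.........
99 .........######ooooooooooo######.........
102 ..........#####ooooooooooo#####..........
105 ..........#####ooooooooooo####...........
108 ...........####ooooooooooo###............
111 .............##ooooooooooo#..............
114 ...............ooooooooooo...............
117 ...............ooooooooooo...............
120 ...............ooooooooooo...............
123 ...............ooooooooooo...............
126 ...............ooooooooooo...............
129 ...............ooooooooooo...............
```

```bash
python3 - <<'E'
from h import *
w=optics.get_image('wrist');c=w['color'].astype(int)
g=lambda r:c[r,322]
lum=[int(g(r).mean()) for r in range(32,150)]
sat=[int(g(r).max()-g(r).min()) for r in range(32,150)]
print(list(zip(range(32,150),lum,sat))[:14],[(r,l,s) for r,l,s in zip(range(32,150),lum,sat) if r>122][:24])
# collar: ellipse from dark low-sat pixels
m=((c.mean(2)<80)&((c.max(2)-c.min(2))<22)).astype(np.uint8);m[:55]=0;m[125:]=0;m[:,:290]=0;m[:,360:]=0
ys,xs=np.nonzero(m);print(xs.min(),xs.max(),ys.min(),ys.max())
e=cv2.fitEllipse(cv2.convexHull(np.c_[xs,ys]));print(e)
print('collar',onz(w,e[0],.091),'dim',env.observe()['position'])
E
```

```text
[(32, 84, 40), (33, 83, 39), (34, 83, 40), (35, 94, 45), (36, 125, 59), (37, 142, 68), (38, 144, 70), (39, 140, 66), (40, 125, 45), (41, 114, 4), (42, 120, 4), (43, 123, 4), (44, 111, 4), (45, 126, 5)] [(123, 118, 4), (124, 117, 3), (125, 117, 4), (126, 117, 4), (127, 117, 5), (128, 117, 4), (129, 116, 4), (130, 116, 3), (131, 116, 5), (132, 116, 5), (133, 116, 5), (134, 115, 4), (135, 109, 4), (136, 91, 3), (137, 73, 19), (138, 77, 36), (139, 78, 38), (140, 79, 37), (141, 78, 37), (142, 78, 36), (143, 79, 36), (144, 78, 36), (145, 78, 36), (146, 78, 36)]
299 348 67 114
((323.383544921875, 90.53300476074219), (49.9605712890625, 53.182064056396484), 0.26756635308265686)
collar [0.49441248 0.2510177  0.091     ] dim [0.47695993 0.17275391 0.22281416]
```

```bash
python3 - <<'E'
from h import *
w=optics.get_image('wrist')
a=onz(w,(323,42),.131);b=onz(w,(322,135.5),.131);m=(a+b)/2;print(a,b,m,np.linalg.norm(a-b),'tilt~',(m-[.4944,.251,.131])[:2]/.04)
s=env.observe();print(s['gripper_force'],s['time_s'])
# spindle angle: fit square in the top view
t=optics.get_image('top')
c=t['color'][200:240,425:465];g=cv2.resize(cv2.cvtColor(c,cv2.COLOR_RGB2GRAY),None,fx=8,fy=8,interpolation=cv2.INTER_CUBIC)
cc,_=cv2.findContours((g>135).astype(np.uint8),cv2.RETR_EXTERNAL,cv2.CHAIN_APPROX_NONE)
for k in sorted(cc,key=cv2.contourArea)[-4:]: print(cv2.contourArea(k)/64,cv2.minAreaRect(k))
E
```

```text
[0.50097017 0.28056664 0.131     ] [0.48649089 0.22120435 0.131     ] [0.49373053 0.25088549 0.131     ] 0.0611026252424725 tilt~ [-0.01673666 -0.00286265]
0.0 24.4167
2.9765625 ((246.61538696289062, 291.4230651855469), (14.144856452941895, 21.63330841064453), 56.3099365234375)
45.3828125 ((269.4999694824219, 27.499996185302734), (54.99999237060547, 98.99998474121094), 90.0)
111.5546875 ((23.087430953979492, 78.28721618652344), (58.30421829223633, 180.03587341308594), 30.19162368774414)
174.8515625 ((162.75108337402344, 163.97369384765625), (111.58486938476562, 107.61920166015625), 8.695503234863281)
```

```bash
python3 -c "
from rig import env
print(env.close_job())"
```

```text
the job is handed in; nothing more can be done
None
```

The job is handed in at about 24 s. By my last measurements the spindle stands at its stop (about 1.2 rad), and the T-bar key hangs upright and released in its middle hole, about 5 mm off centre. The other keys and the bystanders were not touched; no verdict was returned.

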